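# Index the sharpener's tool rest at the red catch

### The job

The tool-rest carriage of the sharpening machine runs on two rods and has a spring plunger that drops into the catches on the bar below. With the gripper's fingers, push the carriage by its end along the rods until its plunger rides over the first ridge of the red catch and drops into the valley, and stop there, without running on past the red catch. Do not touch the plunger's black knob, leave the jar, the stone and the oil bottle where they stand, and finish with the robot clear of everything.

Things in the scene. Friction and masses are not known exactly. Their poses are not given: they have to be found in the camera images.
- slide_mid (a point): Middle of the machine's fixed slide, on top of its steel index bar, 25 mm above the bench. y runs along the slide (level), z up, x towards the housing, away from the robot. Two 10 mm guide rods lie along y at x = +-36 mm, tops 51 mm above the bench, between two dark end blocks (100 mm wide in x, 62 mm high) with inner faces at y = +-225 mm.
- machine: Yellow sharpening machine, fixed. Origin on the bench right below slide_mid, same axes. Base plate 190 (x) x 500 x 12 mm centred there. Its housing (85 mm high) begins at x = 105 mm and carries a black disc whose top is 118 mm high and a control panel with knobs up to 121 mm high.
- carriage_mid (a point): Centre of the carriage, an aluminium block 100 (x) x 100 (y, along the slide) x 57 mm, from 38 to 95 mm above the bench; axes as slide_mid. Push on its flat upright ends, 50 mm either side of this point in y. A steel plate, also 100 mm long, juts 45 mm from its top edge to the housing. The plunger is in its middle, marked by black lines.
- carriage (a joint): Place of the carriage along the slide (m), -0.165 to 0.165; grows along slide_mid's y, 0 at slide_mid. It slides with 2 N of friction and cannot leave the rods.
- plunger (a joint): Height of the plunger (m): 0 when its ball foot is right down (on the bare bar or in a catch), about 0.005 on top of a ridge; sprung down with 6 to 8 N. Pushing the carriage onto a ridge from outside takes about 5 N; past the peak the push dips and the carriage snaps into the valley by itself; about 9 N drives it out again.
- index_knob: Black round knob of the plunger, 24 mm across, 16 mm high, on a stem over the carriage's middle; its top is 128 mm above the bench, 6 mm more on a ridge. Origin under its foot. Not to be touched.
- red_catch: Red catch on the index bar, either side of the carriage (red and blue swap). Origin in the middle of its valley, 25 mm above the bench; axes as slide_mid. Each side of it a ridge 6 mm high peaks 8.8 mm out in y; inner slope 45 deg, outer 30 deg, ending 19.2 mm out. Red tabs, 18 mm wide, reach x = +-88 mm, up to 45 mm above the bench. Engaged when carriage_mid is over this origin.
- blue_catch: The same catch in blue, at the other side of the carriage; not wanted.
- jar_mid (a point): Centre of a loose green jar with black lid, 52 mm across, 60 mm high, standing on the bench between robot and slide.
- stone_mid (a point): Centre of a loose reddish honing stone, 35 x 90 x 22 mm, lying on the bench between robot and slide.
- oil_mid (a point): Centre of a loose white oil bottle with red cap, 44 mm across, 85 mm high, standing on the bench between robot and slide.

How it is judged (in metres and radians):
On the way, in this order (a step that is already met when the one before it is completed fails the run):
1. the plunger rides up a ridge of the red catch (value of joint plunger above 0.003 m and y of carriage_mid in the frame of red_catch between -0.022 and 0.022 m).
2. the plunger has dropped into the valley of the red catch (value of joint plunger below 0.0015 m and y of carriage_mid in the frame of red_catch between -0.003 and 0.003 m), for 0.2 s.
At the end, for the whole second after the job is handed in: The carriage's middle is within 3 mm of the red catch's middle along the slide, at rest, with the plunger down (below 1.5 mm), and jar, stone and bottle are within 15 mm of where they stood (all of step 2 and velocity of joint carriage between -0.005 and 0.005 m/s and not (distance of jar_mid from where it was at the start of the episode above 0.015 m) and not (distance of stone_mid from where it was at the start of the episode above 0.015 m) and not (distance of oil_mid from where it was at the start of the episode above 0.015 m)); the robot touches nothing.
It fails at once if the carriage was run on past the red catch (more than 12 mm beyond its middle) ((y of red_catch in the frame of slide_mid above 0 m and y of carriage_mid in the frame of red_catch above 0.012 m) or (y of red_catch in the frame of slide_mid below 0 m and y of carriage_mid in the frame of red_catch below -0.012 m)).
It fails at once if the plunger's knob was touched by the robot (contact force between any of the fingers, the arm and index_knob above 0.5 N).
It fails at once if the plunger was lifted by its knob (value of joint plunger above 0.01 m).
It fails at once if a bystander was moved more than 15 mm or lifted (distance of any of jar_mid, stone_mid, oil_mid from where it was at the start of the episode above 0.015 m).
It also fails if it takes over 45 s, if anything falls off the work surface, if the arm or the gripper's body presses on something with over 40 N, if the wrist force passes 120 N, or if a joint passes its speed limit or range.

### The arm

A 6-joint arm with a two-finger parallel gripper is mounted at the origin on the work surface. World frame = base frame: x ahead of the robot, y to its left, z up, the work surface at z = 0. Lengths are in mm, angles in degrees, forces in N, time in s.
With the tool pointing down it reaches from about 350 to 850 mm from the base axis. Payload 8.1 kg.
Tool frame: the origin (TCP) lies at the very end of the fingers, on their centre line; the grasp point (between the pads) lies 19 mm behind it (tcp_to_grasp is the distance from the TCP to the grasp point, in mm); z points along the fingers, x is the direction in which the jaws open and shut, and the axes are right-handed (so a half turn about z gives the same grasp; the last joint's range is limited). The gripper opens to 85 mm and grips with 20 to 120 N. Pads are 22 mm wide; open, the fingers measure 114 mm over their backs; the gripper's body (76 mm by 85 mm) begins 54 mm behind the grasp point. The pads swing forward as they close: fully open they stand 13 mm farther back than shut.
Start: joints at [-81.669, 7.471, 85.268, -0, 87.261, -4.893], TCP at [137.274, -584.09, 231.292] pointing down, gripper open.
Joint ranges: [-169.43, 169.43], [-51.17, 129.36], [1.28, 143.12], [-76.62, 256.62], [0, 156.53], [-152.29, 152.29]. Speed limits (degrees/s): [136.94, 136.94, 159.86, 180, 180, 180].

### API

Orientations are given as [roll, pitch, yaw] about the fixed x, y, z axes, in that order (R = Rz(yaw) Ry(pitch) Rx(roll)).
In Python, from bench import * gives the robot as it stands. The module is installed in compiled form; this text tells all that it offers.
- The arm moves only by the tool apply_moves, never from a script. Its argument "targets" is text: rows parted by semicolons, each of 7 numbers parted by spaces: the turn, a rotation vector about the tool's x, y, z in rad, then the shift along the tool's x, y, z in cm, then the finger opening in cm, from 0 to 8.54. A call has exactly 5 rows; each row is the pose to reach, as a shift and turn from the pose commanded when the call began, along the tool's axes at that moment; what a row does not reach only later rows make up. A row lasts 1/10 s, in which the tool goes at most 50 mm and 8.59 degrees, less where a joint would pass 70% of its speed; a pose out of reach is approached as far as the arm can. A call with a gripper value outside its range is refused whole. The fingers move at their own pace and stop on an object; "force" is the grip in N (left out, the last holds). Time passes only in rows, so rows that repeat a pose let the fingers close, or fill a call up. It gives the time, the measured TCP pose, the force and the opening at its end, in the units of the state.
- sense(): the state, without advancing time (a new reading comes with each control period).
- snapshot(name): name is "side" or "top"; returns the picture (384x512x3 uint8, red, green, blue); there is no depth.
- camera_model(name): a dict with "fx", "fy", "cx", "cy" (pixels), "position" and "attitude" of the camera in the world. Camera axes: x right, y up, looking along -z (the intrinsics and any distortion apply to the point x, -y, -z); pixel columns grow to the right and rows downward; lengths in mm; the calibration is good to about 2 mm. A picture is of the moment at which its call begins. camera_model takes no time and is no camera call.
- hand_in(): hands the job in, once; it reports no verdict.
Trained networks look in the newest picture that a camera, given by its name, has taken for a name from the list of things; names that differ only in an ending like _2 or _b are one class to them, and where a whole thing is asked for, a point or a joint stands for the part that bears it (a point fixed in the world has none). Each returns a list of dicts, best first, with "confidence" (0 to 1); they miss things now and then, are a little off and sometimes report something else, mostly with a low value. They report only what shows in the picture. A call takes as long as a camera call.
- recognise(camera, query): "at" ([row, column] in pixels, amid what is visible of it).
- place_of(camera, query): "at" ([row, column] in pixels: a listed point, or the origin of a listed thing).
The state is a dict: "time": time; "joint_pos": joint angles; "qd": joint speeds; "joint_efforts": joint torques, N m; "tool_pos": TCP position; "tcp_rot": TCP orientation; "ft_force": force on the tool from outside, world axes, zero at the start; "wrist_torque": the same for the moment, N m; "finger_gap": finger opening in mm.
Only numpy, scipy, OpenCV 4.12 (cv2) and the standard library are available. Lean on these libraries where they do the work, as an engineer would, in place of code of your own. Each camera call takes 0.05 s, during which the arm holds its last target. There are 200 camera calls.

## Working session

There is one attempt and no reset: what is moved stays moved. The work goes in short steps, Python scripts to look and compute and a tool call to move; the robot and the scene stay as the last step left them, time stands still between calls to the robot, and variables do not carry over. Pictures are saved under pics/ and viewed, about 8 in all and at most 12, crops included, and the job is handed in when it is done.

Besides the shell and the picture viewer there is one more tool, called after "Call:" by a JSON object that holds its "method" and its "body", one argument or row to a line. apply_moves: Moves the arm, as the interface text tells. Its arguments: {"type":"object","properties":{"targets":{"type":"string"},"force":{"type":"number"}},"required":["targets"]}

```bash
mkdir -p pics
cat > h.py <<'E'
from bench import *
import numpy as np, cv2
from scipy.spatial.transform import Rotation as R
def ray(cam,at):
    m=camera_model(cam); p=np.array(m["position"],float)
    A=np.array(m["attitude"],float)
    Rm=A if A.shape==(3,3) else R.from_euler('xyz',A,degrees=True).as_matrix()
    u=(at[1]-m["cx"])/m["fx"]; v=(at[0]-m["cy"])/m["fy"]
    return p,Rm@np.array([u,-v,-1.])
def onz(cam,at,z):
    p,d=ray(cam,at); return p+d*(z-p[2])/d[2]
E
python3 - <<'E'
from h import *
print(sense())
H=dict(slide_mid=25,carriage_mid=66.5,red_catch=25,blue_catch=25,jar_mid=30,stone_mid=11,oil_mid=42,index_knob=112,machine=0)
for c in("side","top"):
    print(c,camera_model(c))
    im=snapshot(c); cv2.imwrite(f"pics/{c}0.png",im[:,:,::-1])
    for q,z in H.items():
        for r in place_of(c,q)[:2]: print(c,q,np.round(r["at"],1),round(r["confidence"],2),np.round(onz(c,r["at"],z),1))
E
```

```text
{'time': 0.0, 'joint_pos': array([-8.16692866e+01,  7.51682352e+00,  8.53325083e+01,  1.02105346e-03,
        8.72595192e+01, -4.89447482e+00]), 'qd': array([-0.04297424,  0.06736941,  0.01849731, -0.06083929,  0.04178255,
        0.03847892]), 'joint_efforts': array([-1.79344101e-03, -5.69402182e+01, -5.00554955e+01, -3.93965574e-04,
        1.44792034e-02, -7.51290077e-05]), 'tool_pos': array([ 137.19903091, -583.52422205,  230.19558751]), 'tcp_rot': array([-1.79989697e+02,  1.08367094e-01, -7.67748518e+01]), 'ft_force': array([-0.06659848, -0.71133652, -0.63514706]), 'wrist_torque': array([ 0.02264461,  0.0325584 , -0.00316211]), 'finger_gap': 85.29304419143526}
side {'fx': 453.3359398245077, 'fy': 453.3359398245077, 'cx': 252.77975849605366, 'cy': 188.70719815157992, 'position': array([ 307.16632923, -708.43509595,  669.06051659]), 'attitude': array([ 52.89613873,   0.546508  , -14.20673784])}
side slide_mid [225.4 270.7] 0.85 [515.3 -16.6  25. ]
side carriage_mid [209.7 277. ] 0.63 [528.  -17.7  66.5]
side red_catch [245.3 295.8] 0.74 [547.6 -87.4  25. ]
side red_catch [209.8 27
[... 371 characters left out ...]
983495673, 'fy': 384.3198983495673, 'cx': 255.84610866650945, 'cy': 193.70015249232583, 'position': array([334.61380013,  14.95027789, 742.32732516]), 'attitude': array([ 1.40479212e+01,  8.95910738e-02, -9.13322893e+01])}
top carriage_mid [180.2 271.8] 0.93 [528.4 -17.7  66.5]
top red_catch [176.7 308.5] 0.93 [545.7 -91.3  25. ]
top red_catch [258.5 298.7] 0.27 [388.9 -64.3  25. ]
top blue_catch [172.2 275.4] 0.53 [556.4 -27.2  25. ]
top jar_mid [281.4 209.1] 0.76 [351.4 100.2  30. ]
top stone_mid [235.4 370.4] 0.68 [ 430.4 -204.9   11. ]
top oil_mid [259.6 298.6] 0.58 [385.7 -62.2  42. ]
top index_knob [172.6 276.5] 0.5 [528.7 -24.  112. ]
top machine [193.2 266. ] 0.78 [520.9  -8.4   0. ]
```

```bash
python3 -c "
import cv2
for c in('side','top'):
    im=cv2.imread(f'pics/{c}0.png'); cv2.imwrite(f'pics/{c}0b.png',cv2.resize(im,(800,600),interpolation=cv2.INTER_CUBIC))"
```

```text
(no output)
```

View pics/side0b.png

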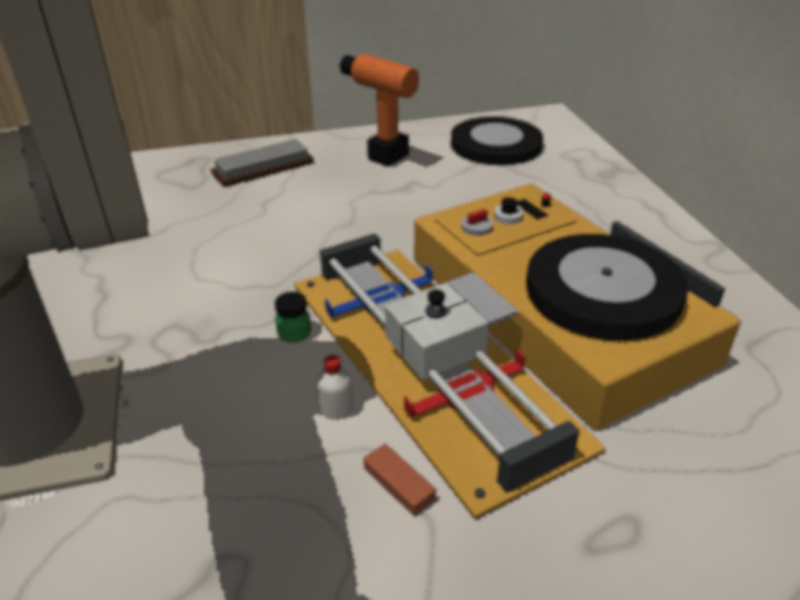

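View pics/top0b.png

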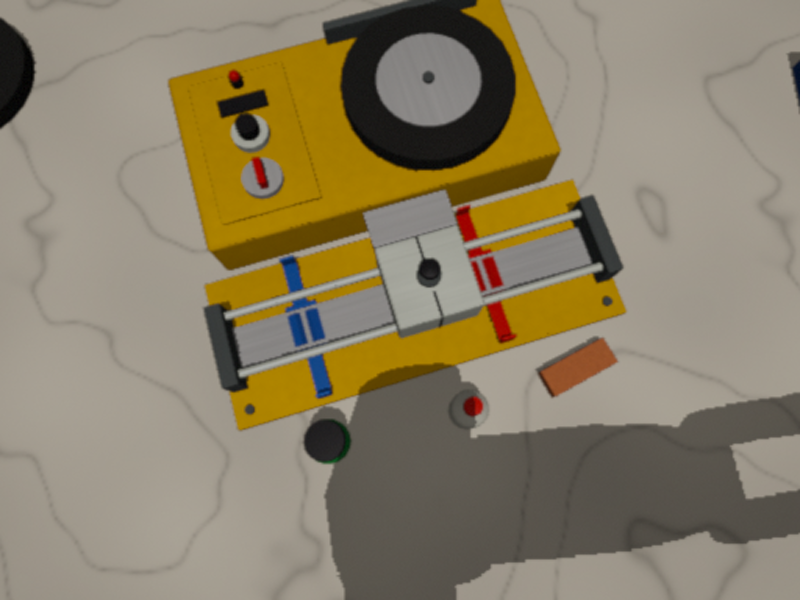

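The side view shows the grey carriage at about (435,325) in the enlarged picture, red catch (465,385) towards the camera, blue catch (385,290) beyond. The top view shows the same: carriage (430,275), red right (488,270), blue left (305,322). The fixes agree: slide yaw is 14.4°, and the carriage has to go about 74 mm towards -y. The push is on the end that faces blue, so I'm going above that.

Call:
{"method": "apply_moves", "body": {
  "targets": "0 0 -1.591 -54.7 -50.8 3 0; 0 0 -1.591 -54.7 -50.8 3 0; 0 0 -1.591 -54.7 -50.8 3 0; 0 0 -1.591 -54.7 -50.8 3 0; 0 0 -1.591 -54.7 -50.8 3 0"
}}

```text
time: 1.5
tool_pos: [261.4, -365.3, 221.2]
tcp_rot: [180.0, -0.0, -33.5]
ft_force: [1.9, -0.1, 0.9]
finger_gap: 12.3
```

Call:
{"method": "apply_moves", "body": {
  "targets": "0 0 -0.841 -3.56 -49.6 2 0; 0 0 -0.841 -3.56 -49.6 2 0; 0 0 -0.841 -3.56 -49.6 2 0; 0 0 -0.841 -3.56 -49.6 2 0; 0 0 -0.841 -3.56 -49.6 2 0"
}}

```text
time: 2.0
tool_pos: [385.3, -148.2, 211.6]
tcp_rot: [179.9, -0.1, 9.5]
ft_force: [0.7, -0.9, 0.1]
finger_gap: -0.1
```

Call:
{"method": "apply_moves", "body": {
  "targets": "0 0 -0.091 15.5 -19.2 1 0; 0 0 -0.091 15.5 -19.2 1 0; 0 0 -0.091 15.5 -19.2 1 0; 0 0 -0.091 15.5 -19.2 1 0; 0 0 -0.091 15.5 -19.2 1 0"
}}

```text
time: 2.5
tool_pos: [507.9, 66.6, 201.4]
tcp_rot: [180.0, -0.0, 14.4]
ft_force: [1.0, -0.9, 0.7]
finger_gap: -0.1
```

Run:
```python
from h import *
s=sense(); print(s["tool_pos"],s["tcp_rot"])
H=dict(carriage_mid=66.5,red_catch=25,blue_catch=25,index_knob=112,slide_mid=25)
for c in("side","top"):
    im=snapshot(c); cv2.imwrite(f"pics/{c}1.png",cv2.resize(im[100:330,150:450,::-1],(780,598),interpolation=cv2.INTER_CUBIC))
    for q,z in H.items():
        for r in place_of(c,q)[:1]: print(c,q,np.round(r["at"],1),round(r["confidence"],2),np.round(onz(c,r["at"],z),1))
```

```text
[507.90435742  66.5638051  201.37035481] [ 1.79985970e+02 -4.88096743e-02  1.44200630e+01]
side carriage_mid [210.5 276.4] 0.66 [526.  -19.8  66.5]
side red_catch [246.2 295.9] 0.97 [547.  -89.9  25. ]
side blue_catch [187.5 243.3] 0.58 [489.7 128.9  25. ]
side index_knob [192.  274.5] 0.65 [522.4 -15.1 112. ]
side slide_mid [224.1 273.5] 0.71 [522.2 -14.2  25. ]
top carriage_mid [209.5 196.8] 0.67 [477.  118.7  66.5]
top red_catch [176.4 306.6] 0.73 [546.4 -87.6  25. ]
top blue_catch [210.8 197.7] 0.78 [483.2 123.3  25. ]
```

View pics/side1.png

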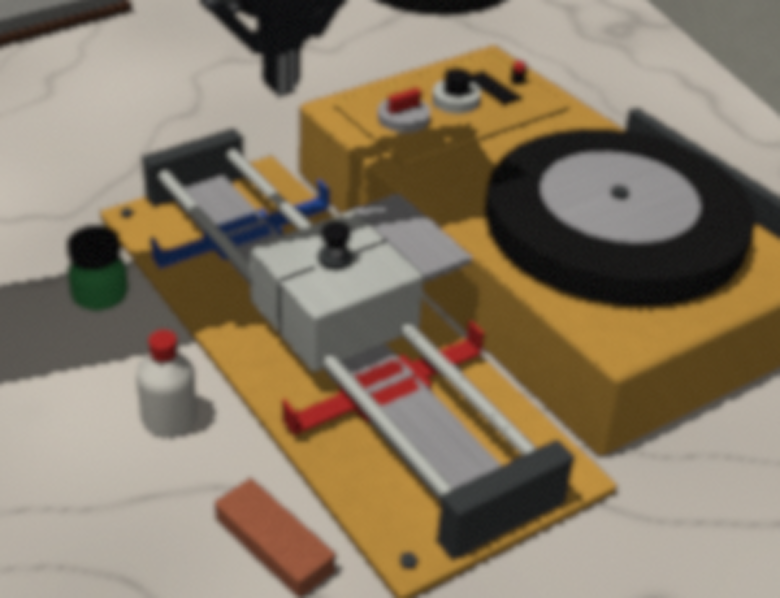

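The side crop shows the closed fingers at (280,80), clear above the far rods. The carriage is still out of its catches, and nothing is in the way below. Descending behind the end face.

Call:
{"method": "apply_moves", "body": {
  "targets": "0 0 0 0 0 4 0; 0 0 0 0 0 8 0; 0 0 0 0 0 11 0; 0 0 0 0 0 12.8 0; 0 0 0 0 0 12.8 0"
}}

```text
time: 3.6
tool_pos: [504.3, 63.7, 70.0]
tcp_rot: [-179.9, 0.3, 14.3]
ft_force: [-0.9, 0.5, -0.3]
finger_gap: -0.4
```

Run:
```python
from h import *
s=sense(); print(s["tool_pos"],s["tcp_rot"],s["ft_force"])
c="side"; im=snapshot(c); cv2.imwrite(f"pics/{c}2.png",cv2.resize(im[110:290,190:430,::-1],(800,600),interpolation=cv2.INTER_CUBIC))
```

```text
[504.34849802  63.68182418  70.03909564] [-179.92625975    0.32949506   14.33658123] [-0.9259268   0.48958402 -0.3431147 ]
```

View pics/side2.png

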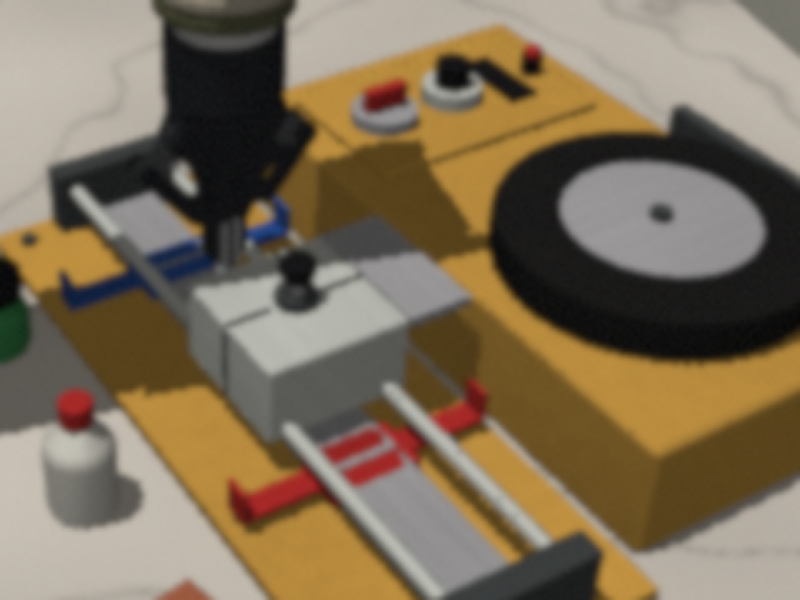

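The fingers sit behind the far end face at (228,260), with the gripper body above the knob at (297,268). The red catch is clear ahead. Approaching slowly.

Call:
{"method": "apply_moves", "body": {
  "targets": "0 0 0 0 0.8 0 0; 0 0 0 0 1.5 0 0; 0 0 0 0 2 0 0; 0 0 0 0 2.5 0 0; 0 0 0 0 3 0 0"
}}

```text
time: 4.15
tool_pos: [515.1, 34.9, 73.9]
tcp_rot: [-180.0, -0.1, 14.4]
ft_force: [0.3, 3.8, 0.7]
finger_gap: -0.1
```

Call:
{"method": "apply_moves", "body": {
  "targets": "0 0 0 0 0.5 0 0; 0 0 0 0 1 0 0; 0 0 0 0 1.5 0 0; 0 0 0 0 2 0 0; 0 0 0 0 2.5 0 0"
}}

```text
time: 4.65
tool_pos: [520.8, 10.6, 73.2]
tcp_rot: [-180.0, 0.0, 14.4]
ft_force: [1.2, 1.8, 0.7]
finger_gap: -0.2
```

Run:
```python
from h import *
s=sense(); print(s["tool_pos"],s["tcp_rot"],s["ft_force"])
c="side"; im=snapshot(c); cv2.imwrite(f"pics/{c}3.png",cv2.resize(im[110:290,190:430,::-1],(800,600),interpolation=cv2.INTER_CUBIC))
for q,z in dict(carriage_mid=66.5,red_catch=25,index_knob=112).items():
  for r in place_of(c,q)[:1]: print(c,q,np.round(r["at"],1),round(r["confidence"],2),np.round(onz(c,r["at"],z),1))
```

```text
[520.82459649  10.60891128  73.1702782 ] [-1.79994056e+02  7.69031846e-05  1.43856709e+01] [1.15813099 1.80666458 0.73941294]
side carriage_mid [218.3 282.3] 0.73 [530.5 -46.5  66.5]
side red_catch [245.8 294.8] 0.73 [545.2 -88.3  25. ]
side index_knob [202.  284.5] 0.51 [532.2 -51.  112. ]
```

View pics/side3.png

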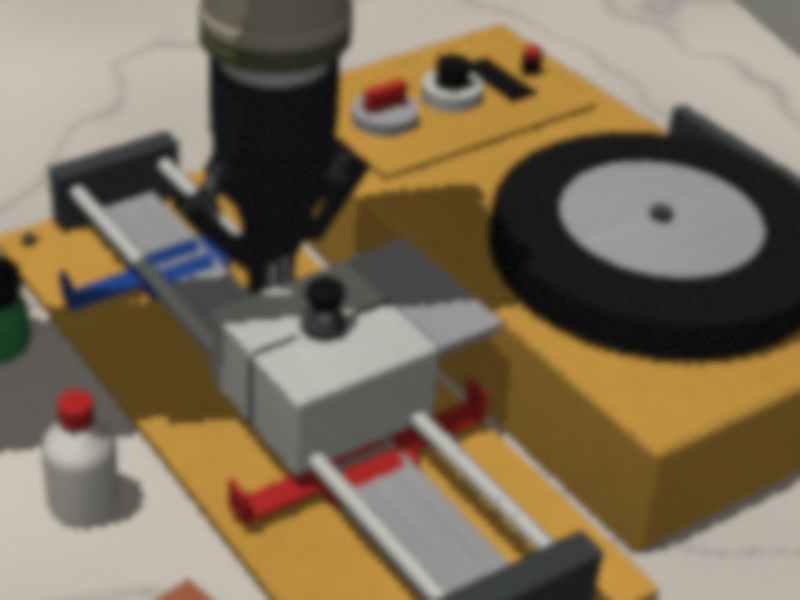

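The carriage now follows the fingers (end face at about (240,335) against the pads at (275,275)). It is still about 42 mm short of the valley. Continuing to just before the first ridge.

Call:
{"method": "apply_moves", "body": {
  "targets": "0 0 0 0 0.4 0 0; 0 0 0 0 0.8 0 0; 0 0 0 0 1.2 0 0; 0 0 0 0 1.6 0 0; 0 0 0 0 1.6 0 0"
}}

```text
time: 5.35
tool_pos: [524.8, -5.3, 73.2]
tcp_rot: [180.0, 0.0, 14.4]
ft_force: [0.8, 0.0, -0.8]
finger_gap: -0.3
```

Call:
{"method": "apply_moves", "body": {
  "targets": "0 0 0 0 0.1 0 0; 0 0 0 0 0.2 0 0; 0 0 0 0 0.3 0 0; 0 0 0 0 0.4 0 0; 0 0 0 0 0.4 0 0"
}}

```text
time: 5.85
tool_pos: [525.8, -8.5, 73.3]
tcp_rot: [180.0, -0.0, 14.4]
ft_force: [-0.4, 1.3, 0.3]
finger_gap: -0.1
```

Call:
{"method": "apply_moves", "body": {
  "targets": "0 0 0 0 0.1 0 0; 0 0 0 0 0.2 0 0; 0 0 0 0 0.3 0 0; 0 0 0 0 0.4 0 0; 0 0 0 0 0.4 0 0"
}}

```text
time: 6.35
tool_pos: [526.9, -12.5, 73.3]
tcp_rot: [180.0, -0.0, 14.4]
ft_force: [0.1, 0.9, -0.2]
finger_gap: 0.2
```

Call:
{"method": "apply_moves", "body": {
  "targets": "0 0 0 0 0.05 0 0; 0 0 0 0 0.1 0 0; 0 0 0 0 0.15 0 0; 0 0 0 0 0.2 0 0; 0 0 0 0 0.25 0 0"
}}

```text
time: 6.85
tool_pos: [527.3, -14.2, 73.3]
tcp_rot: [-179.9, -0.0, 14.4]
ft_force: [-0.3, 6.6, 0.6]
finger_gap: 0.1
```

Call:
{"method": "apply_moves", "body": {
  "targets": "0 0 0 0 0.05 0 0; 0 0 0 0 0.1 0 0; 0 0 0 0 0.15 0 0; 0 0 0 0 0.2 0 0; 0 0 0 0 0.25 0 0"
}}

```text
time: 7.35
tool_pos: [527.9, -16.4, 73.3]
tcp_rot: [-179.9, -0.0, 14.4]
ft_force: [-0.7, 5.9, 1.3]
finger_gap: -0.2
```

Run:
```python
from h import *
s=sense(); print(s["tool_pos"],s["ft_force"])
c="side"; im=snapshot(c); cv2.imwrite(f"pics/{c}4.png",cv2.resize(im[110:290,190:430,::-1],(800,600),interpolation=cv2.INTER_CUBIC))
for c in("side","top"):
  if c=="top": snapshot(c)
  for q,z in dict(carriage_mid=66.5,red_catch=25,index_knob=112).items():
    for r in place_of(c,q)[:1]: print(c,q,np.round(r["at"],1),round(r["confidence"],2),np.round(onz(c,r["at"],z),1))
```

```text
[527.91255189 -16.36833047  73.26964357] [-0.7010525   5.90565511  1.26173348]
side carriage_mid [227.9 292.7] 0.86 [541.8 -79.4  66.5]
side index_knob [208.9 294.1] 0.56 [543.7 -76.  112. ]
top carriage_mid [172.  300.9] 0.76 [542.8 -71.7  66.5]
top index_knob [164.5 308.9] 0.64 [542.  -80.3 112. ]
```

View pics/side4.png

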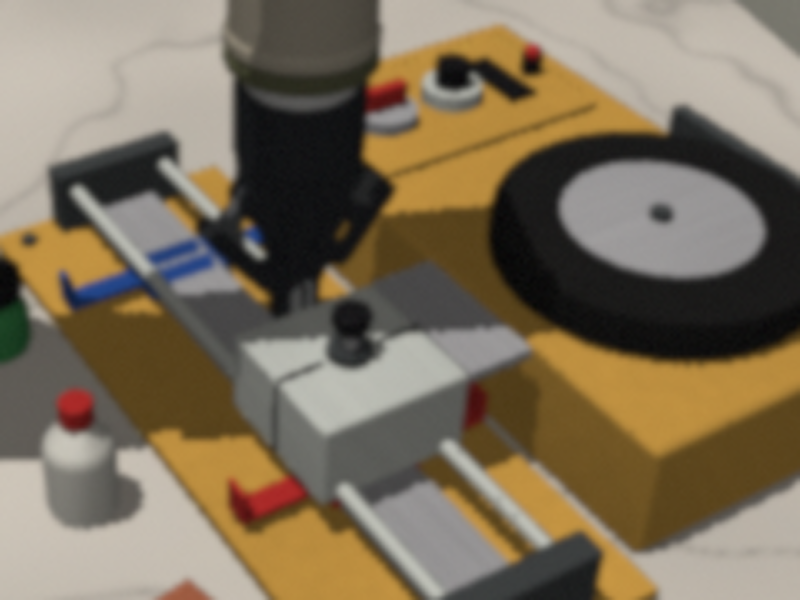

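The carriage is at the red catch (its tabs show at (265,497) and (475,405)). The force has risen to 6 N, so the plunger is climbing the first ridge. I'll go on in small steps until the push dips.

Call:
{"method": "apply_moves", "body": {
  "targets": "0 0 0 0 0.05 0 0; 0 0 0 0 0.1 0 0; 0 0 0 0 0.15 0 0; 0 0 0 0 0.2 0 0; 0 0 0 0 0.25 0 0"
}}

```text
time: 8.25
tool_pos: [528.6, -18.7, 73.3]
tcp_rot: [-179.9, -0.0, 14.4]
ft_force: [0.3, 7.2, 1.5]
finger_gap: -0.1
```

Call:
{"method": "apply_moves", "body": {
  "targets": "0 0 0 0 0.05 0 0; 0 0 0 0 0.1 0 0; 0 0 0 0 0.15 0 0; 0 0 0 0 0.2 0 0; 0 0 0 0 0.25 0 0"
}}

```text
time: 8.75
tool_pos: [529.2, -21.1, 73.3]
tcp_rot: [-179.9, -0.0, 14.4]
ft_force: [0.1, 6.3, 1.7]
finger_gap: 0.0
```

Still climbing; now finer steps, one at a time.

Call:
{"method": "apply_moves", "body": {
  "targets": "0 0 0 0 0.04 0 0; 0 0 0 0 0.08 0 0; 0 0 0 0 0.12 0 0; 0 0 0 0 0.16 0 0; 0 0 0 0 0.2 0 0"
}}

```text
time: 9.25
tool_pos: [529.9, -23.6, 73.3]
tcp_rot: [-180.0, -0.0, 14.4]
ft_force: [1.6, 3.8, -0.2]
finger_gap: -0.0
```

Call:
{"method": "apply_moves", "body": {
  "targets": "0 0 0 0 0.03 0 0; 0 0 0 0 0.06 0 0; 0 0 0 0 0.09 0 0; 0 0 0 0 0.12 0 0; 0 0 0 0 0.15 0 0"
}}

```text
time: 9.75
tool_pos: [530.0, -25.7, 73.2]
tcp_rot: [180.0, 0.0, 14.4]
ft_force: [1.9, 1.0, 0.5]
finger_gap: 0.3
```

Run:
```python
from h import *
s=sense(); print(s["tool_pos"],s["ft_force"])
for c in("side","top"):
  im=snapshot(c)
  if c=="side": cv2.imwrite(f"pics/{c}5.png",cv2.resize(im[150:270,220:380,::-1],(800,600),interpolation=cv2.INTER_CUBIC))
  for q,z in dict(carriage_mid=66.5,index_knob=112).items():
    for r in place_of(c,q)[:1]: print(c,q,np.round(r["at"],1),round(r["confidence"],2),np.round(onz(c,r["at"],z),1))
print(sense()["ft_force"])
```

```text
[529.97141604 -25.71130709  73.20560355] [1.85517012 1.00867061 0.49654763]
side carriage_mid [227.  298.2] 0.89 [553.2 -79.7  66.5]
side index_knob [208.8 295.9] 0.45 [547.1 -76.6 112. ]
top carriage_mid [169.4 304.9] 0.61 [547.7 -79.3  66.5]
top index_knob [160.2 311. ] 0.63 [549.7 -84.4 112. ]
[-0.35373737  0.03377748  0.61156563]
```

View pics/side5.png

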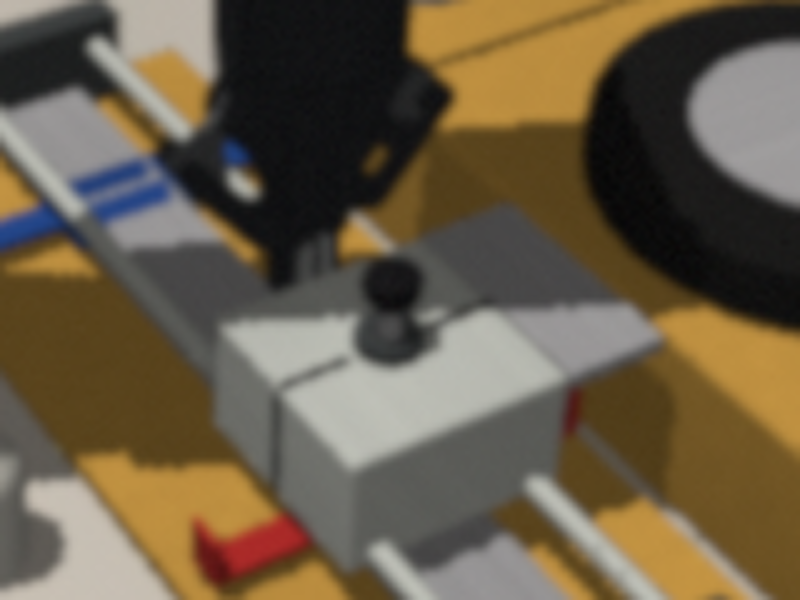

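Run:
```python
from h import *
for n,(c,r) in dict(l4=(190+277*.3,110+447*.3),l5=(220+275*.2,150+487*.2),tab5=(220+212*.2,150+583*.2)).items(): print(n,onz("side",(r,c),38 if n[0]=='l' else 30))
# ECC/template tracking of the knob+front in native pixels
g=lambda n,s:cv2.resize(cv2.imread(f"pics/side{n}.png",0),s,interpolation=cv2.INTER_AREA)
big={3:(g(3,(960,720)),190,110),4:(g(4,(960,720)),190,110),5:(g(5,(640,480)),220,150)}  # 4x native
im4=big[4][0]
for name,(x0,y0,x1,y1) in dict(knob=(285,215,335,270),front=(250,210,425,375)).items():
    t=np.zeros(0)
    x0-=0
    # coordinates in the side4 view scaled by .3*4=1.2
    T=im4[int(y0*1.2*1.17):int(y1*1.2*1.17),int(x0*1.2*1.15):int(x1*1.2*1.15)]
    X,Y=int(x0*1.2*1.15),int(y0*1.2*1.17)
    for k in(3,4,5):
        I,ox,oy=big[k]; r=cv2.matchTemplate(I,T,cv2.TM_CCOEFF_NORMED); _,v,_,p=cv2.minMaxLoc(r)
        print(name,k,round(v,3),"shift px",(p[0]/4+ox)-(X/4+190),(p[1]/4+oy)-(Y/4+110))
d=np.array([.249,-.969,0])
m=camera_model("side"); 
def proj(P):
    Rm=R.from_euler('xyz',m["attitude"],degrees=True).as_matrix(); q=Rm.T@(np.array(P)-m["position"]); return np.array([m["cx"]-m["fx"]*q[0]/q[2], m["cy"]+m["fy"]*q[1]/q[2]])
red=np.array([546.6,-89.2,0])
for s in(-42,-16,-9,-5,0,5): print(s,[np.round(proj(red+d*s+[0,0,z]),2) for z in(66.5,120)])
```

```text
l4 [500.33944037 -85.27262774  38.        ]
l5 [501.35890254 -95.13119401  38.        ]
tab5 [ 465.98639982 -130.88598546   30.        ]
knob 3 0.99 shift px -7.5 -7.0
knob 4 1.0 shift px 0.0 0.0
knob 5 0.983 shift px 2.75 2.0
front 3 0.98 shift px -7.75 -8.0
front 4 1.0 shift px 0.0 0.0
front 5 0.991 shift px 2.75 2.75
-42 [array([285.25, 218.46]), array([286.17, 197.71])]
-16 [array([292.18, 225.95]), array([293.38, 205.04])]
-9 [array([294.1 , 228.02]), array([295.37, 207.07])]
-5 [array([295.2 , 229.22]), array([296.52, 208.24])]
0 [array([296.59, 230.72]), array([297.97, 209.71])]
5 [array([297.99, 232.23]), array([299.43, 211.2 ])]
```

Tracking shows the carriage moved only about 10 mm since the last look, the same as the fingers. The knob still stands about 2 mm higher, so the plunger is on the peak and has not dropped yet. Creeping on.

Call:
{"method": "apply_moves", "body": {
  "targets": "0 0 0 0 0.03 0 0; 0 0 0 0 0.06 0 0; 0 0 0 0 0.09 0 0; 0 0 0 0 0.12 0 0; 0 0 0 0 0.12 0 0"
}}

```text
time: 10.55
tool_pos: [530.4, -26.6, 73.3]
tcp_rot: [180.0, -0.0, 14.4]
ft_force: [-0.7, 0.5, -0.1]
finger_gap: 0.0
```

```bash
cat > t.py <<'E'
from h import *
import sys
n=sys.argv[1]
im=snapshot("side"); cv2.imwrite(f"pics/n{n}.png",cv2.resize(im[150:270,220:380,::-1],(800,600),interpolation=cv2.INTER_CUBIC))
a=cv2.imread("pics/side5.png",0); b=cv2.imread(f"pics/n{n}.png",0)
for nm,(x0,y0,x1,y1) in dict(knob=(350,250,430,365),front=(210,300,580,570),front2=(340,330,570,570),still=(0,20,110,120)).items():
    r=cv2.matchTemplate(b,a[y0:y1,x0:x1],cv2.TM_CCOEFF_NORMED); _,v,_,p=cv2.minMaxLoc(r)
    print(nm,round(v,3),(p[0]-x0)/5,(p[1]-y0)/5)
s=sense(); print(s["time"],s["tool_pos"],s["ft_force"])
E
python3 t.py 6
```

```text
knob 0.907 2.2 2.8
front 0.949 2.2 2.0
front2 0.997 2.4 2.6
still 1.0 0.0 0.0
10.6 [530.40331005 -26.62260205  73.23235751] [-0.81530957  0.04120106 -0.54691472]
```

View pics/n6.png

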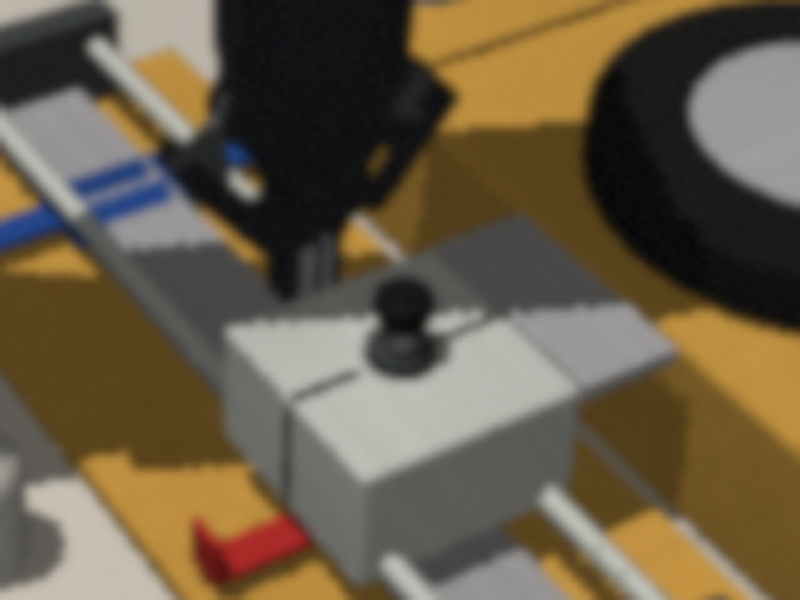

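The knob sank from (392,283) to (404,305), about 5 mm lower. The carriage jumped about 8 mm, while the fingers moved only 1 mm. It has dropped into the valley, so I'm backing off and lifting away.

Call:
{"method": "apply_moves", "body": {
  "targets": "0 0 0 0 -0.5 0 0; 0 0 0 0 -1.5 0 0; 0 0 0 0 -3 0 0; 0 0 0 0 -4.5 0 0; 0 0 0 0 -4.5 0 0"
}}

```text
time: 11.1
tool_pos: [518.3, 19.5, 73.0]
tcp_rot: [-180.0, 0.0, 14.5]
ft_force: [-0.4, 0.1, -0.3]
finger_gap: -0.0
```

Call:
{"method": "apply_moves", "body": {
  "targets": "0 0 0 0 0 -3 0; 0 0 0 0 0 -7 0; 0 0 0 0 0 -11 0; 0 0 0 0 0 -15 0; 0 0 0 0 0 -15 0"
}}

```text
time: 11.6
tool_pos: [522.6, 17.2, 230.6]
tcp_rot: [179.8, -0.6, 14.4]
ft_force: [1.0, -0.7, -0.3]
finger_gap: 0.2
```

```bash
python3 t.py 7
python3 - <<'E'
from h import *
H=dict(carriage_mid=66.5,jar_mid=30,stone_mid=11,oil_mid=42)
for c in("side","top"):
    im=snapshot(c)
    if c=="top": cv2.imwrite("pics/top7.png",cv2.resize(im[:,:,::-1],(800,600),interpolation=cv2.INTER_CUBIC))
    for q,z in H.items():
        for r in place_of(c,q)[:1]: print(c,q,round(r["confidence"],2),np.round(onz(c,r["at"],z),1))
E
```

```text
knob 0.765 2.0 4.2
front 0.897 2.4 2.4
front2 0.997 2.4 2.6
still 1.0 0.0 0.0
11.65 [521.35716897  17.24142966 227.30291772] [ 0.31409087 -0.43814884 -0.09715797]
side carriage_mid 0.63 [546.7 -97.5  66.5]
side jar_mid 0.97 [351.3 107.5  30. ]
side oil_mid 0.58 [374.5 -65.   42. ]
top carriage_mid 0.61 [545.1 -91.3  66.5]
top jar_mid 0.87 [357.2 105.9  30. ]
top oil_mid 0.82 [380.9 -62.8  42. ]
```

View pics/n7.png

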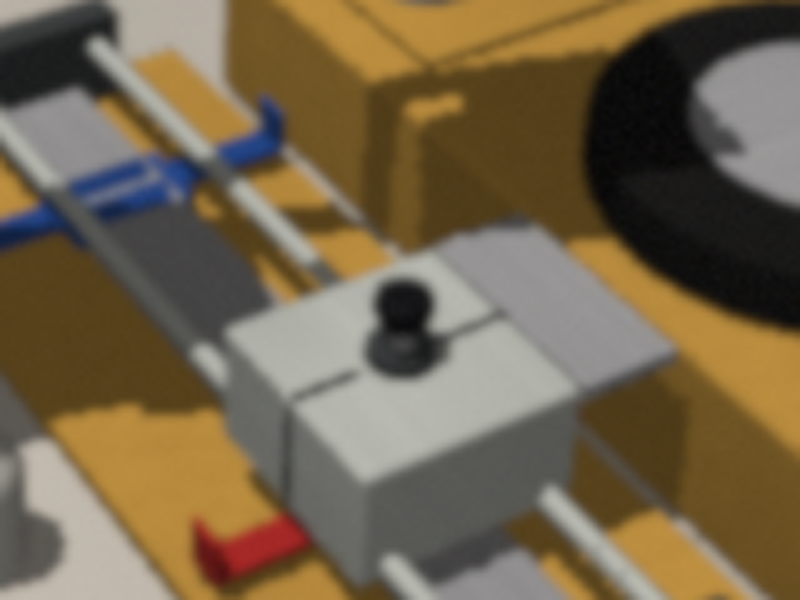

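The carriage stayed put after the retreat (same pixels, knob low at (404,300)), and the robot is clear above it. Handing in.

```bash
python3 -c "
from bench import *
print(hand_in())"
```

```text
the job is handed in; nothing more can be done
None
```

I pushed the carriage by its far end with the closed fingers, over the first ridge of the red catch, and it dropped into the valley. Then I backed off, lifted clear and handed the job in at about 12 s; no verdict was reported.

**Plunger and carriage**
- The push rose to 6–7 N on the ridge and then fell to nothing. The carriage jumped about 8 mm by itself while the fingers moved only 1 mm, and the knob sank about 5 mm.
- After I withdrew, the carriage had not moved in the picture.
- The final network fixes for its middle were (545,-91) and (547,-98) mm, against (546.6,-89) for the red catch. The side camera's fix is about 8 mm off along the slide, more than the 3 mm allowed. I put that down to network error and relied on the jump and the knob drop instead.

**Jar, stone and bottle**
- The robot never came near them.
- The jar and bottle fixes were within about 8 mm of the first ones, which is within the networks' scatter.
- The stone was not found in the last two pictures, so its place is not confirmed by a last measurement.

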